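# Roll a ported hex body boss-up on the welding plate

### The job

Two hexagonal aluminium bodies lie on the copper plate; one of them has a small round boss standing out of one of its sloping upper faces. Roll that one over by one face, so that it rests flat on the copper plate with its boss pointing straight up, ready for welding, and let go. Keep it low as you turn it, do not lift it away from the plate more than a few centimetres, and leave the plain hexagonal body where it is.

Things in the scene. Friction and masses are not known exactly. Their poses are not given: they have to be found in the camera images.
- ported_body: Aluminium hexagonal prism, 50 mm across flats, 58 mm long, 0.3-0.45 kg, lying loose on a side face on the copper plate. Origin: its centre, 25 mm above the plate. x runs along its length; solid ends at x = +/-29 mm, each with a dark 16 mm spot. At the start z is up and the boss is on the upper sloping face, 60 degrees from z towards +y: a 60 degree roll about x towards the -y side brings it up.
- boss (a point): Centre of the outer end of the round boss on the ported body; the boss is 20 mm in diameter, standing 7 mm out of the middle of its face, so 32 mm from the prism's centre line, with a dark 11 mm spot on the end. Its z axis points straight out of the boss, its x axis along the prism's length.
- plain_body: Bystander: hexagonal prism of the same size and material without a boss, lying loose on the copper plate, at least 150 mm centre to centre from the ported one. Origin at its centre, x along its length.
- plate: Fixed flat copper plate on the table, 180 mm (its x) by 380 mm (its y), 8 mm thick. Origin at the centre of its underside, on the table's surface; z up.
There are look-alikes about, which are no part of the job. What is shaped like the ported_body but green, red or turquoise is not meant.

How it is judged (in metres and radians):
At the end, for the whole second after the job is handed in: The ported body lies still on the copper plate, its centre 25 mm (+/-4 mm) above the plate's top and inside the plate's outline, with its boss pointing up within 0.17 rad (about 10 degrees) (angle between boss's own z axis and vertical below 0.17 rad and z of ported_body in the frame of plate between 0.029 and 0.037 m and x of ported_body in the frame of plate between -0.09 and 0.09 m and y of ported_body in the frame of plate between -0.19 and 0.19 m and linear speed of ported_body below 0.02 m/s and angular speed of ported_body below 0.2 rad/s); the robot touches nothing.
It fails at once if the plain hexagonal body is moved by more than 20 mm (distance of plain_body from where it was at the start of the episode above 0.02 m).
It fails at once if the ported body is lifted more than 80 mm off the plate (z of ported_body in the frame of plate above 0.113 m).
It also fails if it takes over 32 s, if anything falls off the work surface, if the arm or the gripper's body presses on something with over 40 N, if the wrist force passes 120 N, or if a joint passes its speed limit or range.

### The arm

A 6-joint arm with a two-finger parallel gripper is mounted at the origin on the work surface. World frame = base frame: x ahead of the robot, y to its left, z up, the work surface at z = 0. Lengths are in m, angles in degrees, forces in N, time in s.
With the tool pointing down it reaches from about 0.375 to 0.975 m from the base axis. Payload 3.8 kg.
Tool frame: the origin (TCP) lies on the mounting face of the last link; the fingertips stand 173 mm ahead of it and the grasp point (between the pads) lies 155 mm ahead of it (robot.hold_point_z is the distance from the TCP to the grasp point, in m); y points along the fingers, x is the direction in which the jaws open and shut, and the axes are right-handed (so a half turn about y gives the same grasp; the last joint's range is limited). The gripper opens to 85 mm and grips with 20 to 120 N. Pads are 22 mm wide; open, the fingers measure 114 mm over their backs; the gripper's body (76 mm by 85 mm) begins 54 mm behind the grasp point. The pads swing forward as they close: fully open they stand 13 mm farther back than shut.
Start: joints at [66.354, 15.12, 91.902, -0, 72.978, -2.114], TCP at [0.248, 0.628, 0.405] pointing down, gripper open.
Joint ranges: [-150.88, 150.88], [-54.13, 125.18], [17.81, 147.31], [-75.09, 255.09], [0, 152.58], [-146.25, 146.25]. Speed limits (degrees/s): [147.25, 147.25, 180, 180, 180, 180].

### API

Orientations are given as [roll, pitch, yaw] about the fixed x, y, z axes, in that order (R = Rz(yaw) Ry(pitch) Rx(roll)).
In Python, from plant import robot gives the robot as it stands.
- The arm moves only by the shell command python3 -m jog 'ROWS' [FORCE]. ROWS is a JSON object of lists of equal length, an entry for each row: "offset": the shift along the tool's x, y, z in mm, a list of three; "roll": the turn about the tool's y in rad; "jaw": the opening, from -1 (shut) to 1 (fully open). In form: {"offset": [[x, y, z], ...], "roll": [roll, ...], "jaw": [jaw, ...]}. A call has 1 to 10 rows; each row is the pose to reach, as a shift and turn from the pose commanded when the call began, along the tool's axes at that moment; what a row does not reach only later rows make up. A row lasts 1/8 s, in which the tool goes at most 62.5 mm and 10.7 degrees, less where a joint would pass 70% of its speed; a pose out of reach is approached as far as the arm can. A call with a gripper value outside its range is refused whole. The fingers move at their own pace and stop on an object; FORCE is the grip in N (left out, the last holds). Time passes only in rows, so rows that repeat a pose let the fingers close. It gives the time, the measured TCP pose, the force and the opening at its end, in the units of the state.
- robot.state(): the state, without advancing time (a new reading comes with each control period).
- robot.get_image(name): name is "scene" or "top"; returns the picture (400x640x3 uint8, red, green, blue); there is no depth.
- robot.get_calibration(name): a dict with "camera_matrix" (3x3 intrinsics, pixels), "dist" ([k1, k2, p1, p2, k3] as OpenCV has them; the pictures are not rectified), "extrinsics" (4x4, takes a point from camera to world coordinates). Camera axes: x right, y down, z forward; pixel columns grow to the right and rows downward; lengths in m; the calibration is good to about 2 mm. A picture is of the moment at which its call begins. get_calibration takes no time and is no camera call.
- robot.job_done(): hands the job in, once; it reports no verdict.
The state is a dict: "clock": time; "joint_positions": joint angles; "qd": joint speeds; "tau": joint torques, N m; "tcp_pos": TCP position; "ee_rot": TCP orientation; "force": force on the tool from outside, world axes, zero at the start; "torque": the same for the moment, N m; "gripper_width": finger opening in m.
Only numpy, scipy, OpenCV 4.12 (cv2) and the standard library are available. Lean on these libraries where they do the work, as an engineer would, in place of code of your own. Each camera call takes 0.05 s, during which the arm holds its last target. There are 200 camera calls.

## Working session

There is one attempt and no reset: what is moved stays moved. The work goes in short steps, Python scripts to look and compute and a shell command to move; the robot and the scene stay as the last step left them, time stands still between calls to the robot, and variables do not carry over. Pictures are saved under pics/ and viewed, about 8 in all and at most 12, crops included, and the job is handed in when it is done.

```bash
mkdir -p pics; python3 - <<'E'
from plant import robot
import cv2,numpy as np
for n in("scene","top"):
    im=robot.get_image(n); cv2.imwrite(f"pics/{n}0.png",im[:,:,::-1])
    c=robot.get_calibration(n); print(n,np.round(c["camera_matrix"],1).tolist(),np.round(c["dist"],3),np.round(c["extrinsics"],3).tolist())
print(robot.state())
E
```

```text
scene [[417.2, 0.0, 322.4], [0.0, 417.2, 197.0], [0.0, 0.0, 1.0]] [-0.066  0.     0.     0.     0.   ] [[0.395, 0.733, -0.554, 0.99], [0.919, -0.309, 0.246, -0.122], [0.009, -0.606, -0.796, 0.765], [0.0, 0.0, 0.0, 1.0]]
top [[478.2, 0.0, 322.7], [0.0, 478.2, 195.2], [0.0, 0.0, 1.0]] [-0.068  0.     0.     0.     0.   ] [[0.009, -0.997, 0.07, 0.45], [-1.0, -0.009, 0.01, 0.108], [-0.01, -0.07, -0.997, 0.978], [0.0, 0.0, 0.0, 1.0]]
{'clock': 0.1, 'joint_positions': array([ 6.63528612e+01,  1.51670673e+01,  9.19753016e+01,  8.01556504e-04,
        7.29766573e+01, -2.11502737e+00]), 'qd': array([-0.03532648, -0.04505571, -0.12807877,  0.05152359,  0.04605684,
        0.12607426]), 'tau': array([-2.47274738e-04, -5.16712832e+01, -3.68585694e+01, -1.07386627e-04,
        6.27860558e-03, -3.60350998e-05]), 'tcp_pos': array([0.24762373, 0.6276043 , 0.40344232]), 'ee_rot': array([-89.99484181,   0.11891683,  68.46765847]), 'force': array([ 0.06780845, -0.32783823, -0.57348889]), 'torque': array([ 0.03632319,  0.00771846, -0.00336599]), 'gripper_width': 0.0853742968356484}
```

View pics/scene0.png

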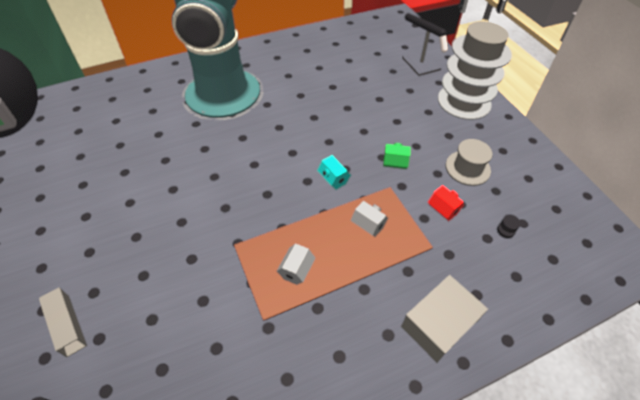

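View pics/top0.png

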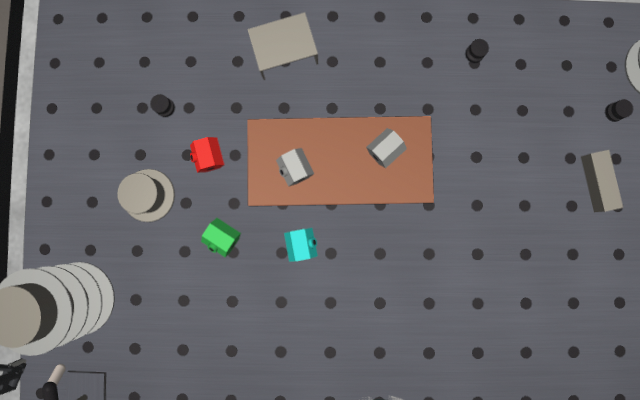

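Candidates: grey hexagons at top(294,167)/scene(370,218) and top(387,148)/scene(297,262), plus green (220,237), red (207,154) and turquoise (301,244) look-alikes, which are excluded by colour. The grey one at top(294,167) seems to have the boss, so I'll check it with a close crop and measure it.

```bash
python3 - <<'E'
import cv2,numpy as np
t=cv2.imread("pics/top0.png");s=cv2.imread("pics/scene0.png")
a=cv2.resize(t[140:195,265:325],None,fx=6.5,fy=6.5,interpolation=cv2.INTER_CUBIC)
b=cv2.resize(s[195:245,345:400],None,fx=6.5,fy=6.5,interpolation=cv2.INTER_CUBIC)
o=np.zeros((max(a.shape[0],b.shape[0]),a.shape[1]+b.shape[1],3),np.uint8)
o[:a.shape[0],:a.shape[1]]=a;o[:b.shape[0],a.shape[1]:]=b
cv2.imwrite("pics/crop1.png",o)
E
cat > h.py <<'E'
import cv2,numpy as np
from plant import robot
def ray(n,px,z):
    c=robot.get_calibration(n);K=np.array(c["camera_matrix"]);E=np.array(c["extrinsics"])
    u=cv2.undistortPoints(np.array(px,float).reshape(-1,1,2),K,np.array(c["dist"]))[:,0]
    d=np.c_[u,np.ones(len(u))]@E[:3,:3].T;o=E[:3,3]
    return o+d*((z-o[2])/d[:,2])[:,None]
E
python3 - <<'E'
from h import *
im=cv2.imread("pics/top0.png")
hsv=cv2.cvtColor(im,cv2.COLOR_BGR2HSV)
for nm,(r0,r1,c0,c1) in dict(ported=(140,195,265,325),plain=(120,175,360,412)).items():
    for lab,lo in(("body",0),("topface",150)):
        m=((hsv[:,:,1]<80)&(hsv[:,:,2]>=lo)).astype(np.uint8);k=np.zeros_like(m);k[r0:r1,c0:c1]=m[r0:r1,c0:c1]
        cs,_=cv2.findContours(k,cv2.RETR_EXTERNAL,cv2.CHAIN_APPROX_NONE);c=max(cs,key=cv2.contourArea)
        z=.058 if lo else .033
        p=ray("top",c[:,0],z)[:,:2]
        r=cv2.minAreaRect((p*1000).astype(np.float32));print(nm,lab,cv2.boundingRect(c),np.round(cv2.boxPoints(r)).tolist(),np.round(r[0],1),np.round(r[1],1),round(r[2],1))
print(np.round(ray("top",[[248,121],[431,116],[434,204],[248,206]],.008),3))
E
```

```text
ported body (276, 148, 38, 38) [[531.0, 189.0], [559.0, 134.0], [617.0, 164.0], [588.0, 219.0]] [573.7 176.3] [64.7 61.5] 27.2
ported topface (281, 149, 26, 33) [[541.0, 175.0], [554.0, 148.0], [606.0, 175.0], [592.0, 201.0]] [573.3 174.6] [57.8 29.5] 27.1
plain body (366, 128, 41, 40) [[569.0, -3.0], [616.0, -54.0], [658.0, -14.0], [611.0, 36.0]] [613.7  -8.7] [57.7 68.6] 42.9
plain topface (372, 130, 32, 31) [[582.0, 2.0], [622.0, -40.0], [644.0, -19.0], [604.0, 23.0]] [612.9  -8.5] [29.7 57.6] 43.6
[[ 0.671  0.274  0.008]
 [ 0.684 -0.104  0.008]
 [ 0.502 -0.109  0.008]
 [ 0.495  0.27   0.008]]
```

View pics/crop1.png

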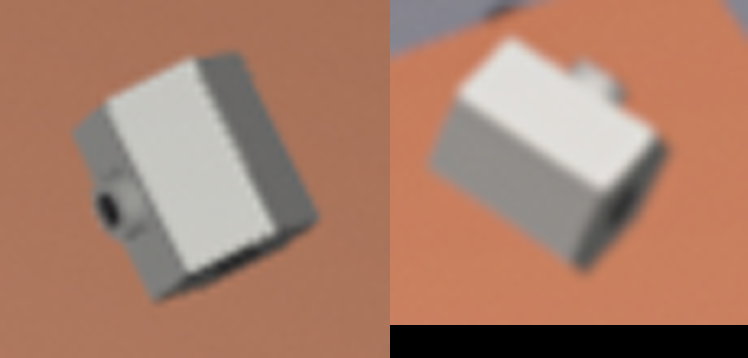

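The crop shows that the boss is on the left candidate, on its upper face towards +y world (boss end about top(282,173)). The tool only turns about its vertical axis. My plan is to pinch the body lightly by its ends, off-centre towards the boss, lift slightly so it pivots with the boss up, then set it down.

```bash
python3 -m jog '{"offset":[[-292,100,-457],[-292,100,-457],[-292,100,-457],[-292,100,-457],[-292,100,-457],[-292,100,-457],[-292,100,-457],[-292,100,-457],[-292,100,-457],[-292,100,-457]],"roll":[0.722,0.722,0.722,0.722,0.722,0.722,0.722,0.722,0.722,0.722],"jaw":[1,1,1,1,1,1,1,1,1,1]}' 20; python3 -m jog '{"offset":[[0,0,0],[0,0,0]],"roll":[0,0],"jaw":[1,1]}'
```

```text
clock: 1.35
tcp_pos: [0.5668, 0.1854, 0.3032]
ee_rot: [-90.0, 0.1, 26.8]
force: [-0.2, -0.1, -0.4]
gripper_width: 0.0855
clock: 1.6
tcp_pos: [0.565, 0.1897, 0.3048]
ee_rot: [-90.0, -0.0, 27.2]
force: [-0.1, -0.1, 0.8]
gripper_width: 0.0856
```

```bash
python3 -m jog '{"offset":[[0,50,0],[0,100,0],[0,100,0],[0,100,0]],"roll":[0,0,0,0],"jaw":[1,1,1,1]}'; python3 - <<'E'
from plant import robot
import cv2
s=robot.get_image("scene");t=robot.get_image("top")
a=cv2.resize(s[120:280,270:470],(800,640)) [:300*2]
b=cv2.resize(t[90:240,220:420],(400,300));a=cv2.resize(s[130:280,270:470],(400,300))
cv2.imwrite("pics/g1.png",cv2.hconcat([a,b])[:,:,::-1]); print(robot.state()["tcp_pos"])
E
```

```text
clock: 2.1
tcp_pos: [0.5661, 0.1896, 0.2063]
ee_rot: [-90.0, -0.1, 27.2]
force: [0.0, 0.7, 0.2]
gripper_width: 0.0855
[0.56706285 0.18945754 0.20769079]
```

View pics/g1.png

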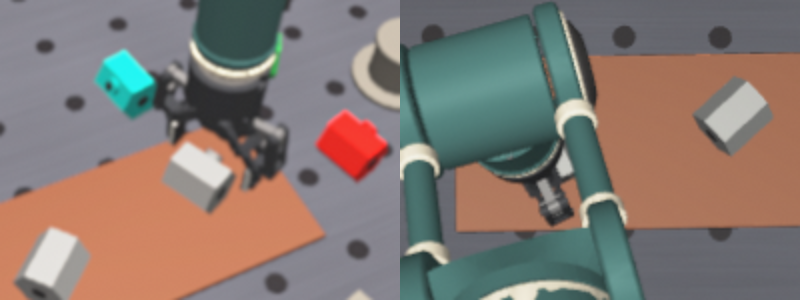

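Left half (scene): the fingers straddle the body's two ends, offset to the boss side. In the top view the arm hides the body. Next I close at 20 N and lift 30 mm.

```bash
python3 -m jog '{"offset":[[0,0,0],[0,0,0],[0,0,0],[0,0,0],[0,0,0],[0,0,0]],"roll":[0,0,0,0,0,0],"jaw":[-1,-1,-1,-1,-1,-1]}' 20;  python3 -m jog '{"offset":[[0,-6,0],[0,-12,0],[0,-18,0],[0,-24,0],[0,-30,0],[0,-30,0],[0,-30,0],[0,-30,0]],"roll":[0,0,0,0,0,0,0,0],"jaw":[-1,-1,-1,-1,-1,-1,-1,-1]}'; python3 - <<'E'
from plant import robot
import cv2
s=robot.get_image("scene")
cv2.imwrite("pics/g2.png",cv2.resize(s[150:270,300:460],(640,480),interpolation=cv2.INTER_CUBIC)[:,:,::-1])
E
```

```text
clock: 2.95
tcp_pos: [0.5662, 0.1886, 0.2066]
ee_rot: [-90.0, -0.1, 27.1]
force: [-2.4, -0.7, 7.7]
gripper_width: 0.0577
clock: 3.95
tcp_pos: [0.5655, 0.1885, 0.2343]
ee_rot: [-90.0, 0.0, 27.1]
force: [0.1, -0.3, -3.1]
gripper_width: 0.0577
```

View pics/g2.png

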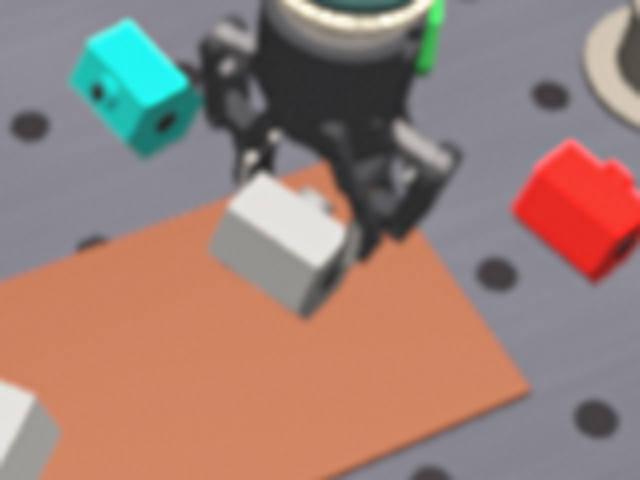

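The body is held (about 3.5 N hanging) but has hardly rotated, because pad friction holds it. I'll lower it to about 15 mm lift, relax the grip in small jaw steps so it can pivot, and track the rotation by the brightness of its faces.

```bash
cat > look.py <<'E'
from h import *
import sys
s=robot.get_image("scene")[:,:,::-1].copy();cv2.imwrite(f"pics/{sys.argv[1]}.png",cv2.resize(s[150:270,300:460],(640,480),interpolation=cv2.INTER_CUBIC))
hsv=cv2.cvtColor(s,cv2.COLOR_BGR2HSV)
m=((hsv[:,:,1]<50)&(hsv[:,:,2]>115)).astype(np.uint8);k=np.zeros_like(m);k[180:260,340:400]=m[180:260,340:400]
n,l,st,c=cv2.connectedComponentsWithStats(k);i=1+np.argmax(st[1:,4])
v=hsv[:,:,2][l==i];print("area",st[i],"c",np.round(c[i],1),"hist",np.histogram(v,range(110,256,12))[0])
E
python3 look.py a0
python3 -m jog '{"offset":[[0,8,0],[0,15,0],[0,15,0],[0,15,0],[0,15,0]],"roll":[0,0,0,0,0],"jaw":[-1,-1,-1,0.2,0.2]}'; python3 look.py a1;  python3 -m jog '{"offset":[[0,0,0],[0,0,0]],"roll":[0,0],"jaw":[0.3,0.3]}'; python3 look.py a2;python3 -m jog '{"offset":[[0,0,0],[0,0,0]],"roll":[0,0],"jaw":[0.33,0.33]}'; python3 look.py a3
```

```text
area [ 340  180   49   48 1137] c [363.5 202.8] hist [ 19  44  91 573  36  13  18  20  35 277  11   0]
clock: 4.68
tcp_pos: [0.5659, 0.1886, 0.2199]
ee_rot: [-90.0, -0.0, 27.1]
force: [0.2, 0.5, -2.6]
gripper_width: 0.0576
area [352 197  37  35 704] c [369.4 213.3] hist [ 10  24  14 260  30  12  19  24  21 282   8   0]
clock: 4.97
tcp_pos: [0.5657, 0.1886, 0.2198]
ee_rot: [-90.0, -0.0, 27.1]
force: [0.3, -0.2, -3.6]
gripper_width: 0.0577
area [352 197  37  35 709] c [369.3 213.2] hist [ 12  21  19 258  31  12  22  23  23 281   7   0]
clock: 5.28
tcp_pos: [0.5657, 0.1885, 0.2197]
ee_rot: [-90.0, -0.0, 27.1]
force: [-0.5, 0.1, -3.1]
gripper_width: 0.0575
area [352 197  37  35 708] c [369.3 213.3] hist [ 14  21  19 256  30  13  21  22  26 276  10   0]
```

```bash
python3 -m jog '{"offset":[[0,0,0],[0,0,0]],"roll":[0,0],"jaw":[0.345,0.345]}'; python3 look.py a4;python3 -m jog '{"offset":[[0,0,0],[0,0,0]],"roll":[0,0],"jaw":[0.355,0.355]}'; python3 look.py a5
```

```text
clock: 5.58
tcp_pos: [0.5656, 0.1885, 0.2196]
ee_rot: [-90.0, 0.0, 27.1]
force: [-0.4, 0.7, -3.2]
gripper_width: 0.0578
area [352 192  37  40 723] c [369.1 212.8] hist [ 15  24  21 261  30  14  19  25  25 282   7   0]
clock: 5.88
tcp_pos: [0.5657, 0.1886, 0.2197]
ee_rot: [-90.0, 0.0, 27.1]
force: [-0.2, 0.5, -3.1]
gripper_width: 0.0578
area [352 197  37  35 713] c [369.3 213.2] hist [ 14  21  18 256  33  14  21  22  22 281  11   0]
```

```bash
python3 -m jog '{"offset":[[0,0,0],[0,0,0]],"roll":[0,0],"jaw":[0.362,0.362]}'|tail -2; python3 look.py a6;python3 -m jog '{"offset":[[0,0,0],[0,0,0]],"roll":[0,0],"jaw":[0.37,0.37]}'|tail -2; python3 look.py a7;python3 -m jog '{"offset":[[0,0,0],[0,0,0]],"roll":[0,0],"jaw":[0.378,0.378]}'|tail -2; python3 look.py a8
```

```text
force: [-1.1, -0.3, -0.5]
gripper_width: 0.0582
area [354 198  35  35 687] c [370.8 214.6] hist [ 14  23  16 252  33  13  15  22  26 266   7   0]
force: [0.7, 0.8, -0.3]
gripper_width: 0.0583
area [354 199  35  34 689] c [370.8 214.6] hist [ 13  20  15 254  36  12  16  24  25 268   6   0]
force: [1.0, 0.1, -0.5]
gripper_width: 0.0589
area [354 192  35  41 702] c [370.6 214.2] hist [ 17  24  16 257  36  12  20  21  27 267   5   0]
```

View pics/a8.png

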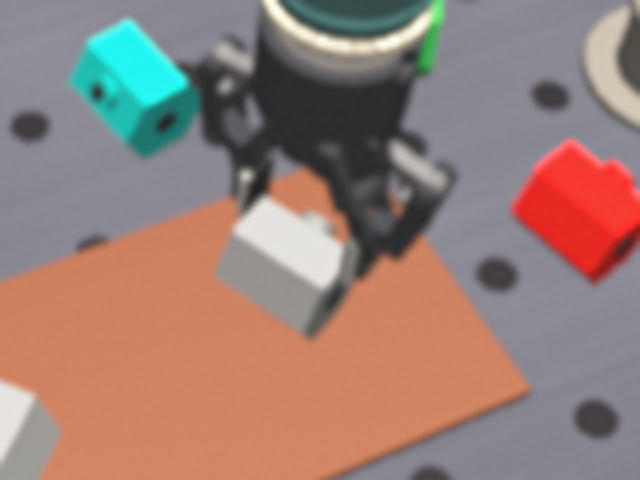

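The body is back flat in its original orientation; the grip let go all at once and it did not turn. I'll pinch the boss itself across x instead. That gives a short line contact, a larger lever and much less torsional friction, so the body should hang boss-up. First I move off to the boss side, touch the plate to calibrate tip height at about 30 mm opening, and re-measure the body.

```bash
python3 -m jog '{"offset":[[0,-30,0],[0,-60,0],[0,-60,30],[0,-60,60],[0,-20,60],[0,20,60],[0,20,60],[0,20,60]],"roll":[0,0,0,0,0,0,0,0],"jaw":[0.6,0.6,0,-0.3,-0.3,-0.3,-0.3,-0.3]}'; python3 -m jog '{"offset":[[0,2,0],[0,4,0],[0,6,0],[0,6,0]],"roll":[0,0,0,0],"jaw":[-0.3,-0.3,-0.3,-0.3]}';python3 - <<'E'
from h import *
s=robot.get_image("scene")[:,:,::-1].copy();t=robot.get_image("top")[:,:,::-1].copy();cv2.imwrite("pics/t1.png",t);cv2.imwrite("pics/s1.png",s)
a=cv2.resize(s[150:270,320:440],(480,480),interpolation=cv2.INTER_CUBIC);b=cv2.resize(t[130:210,240:320],(300,300),interpolation=cv2.INTER_CUBIC)
o=np.zeros((480,780,3),np.uint8);o[:,:480]=a;o[:300,480:]=b;cv2.imwrite("pics/st1.png",o)
hsv=cv2.cvtColor(s,cv2.COLOR_BGR2HSV)
for im in ("scene0","s1"):
    hsv=cv2.cvtColor(cv2.imread(f"pics/{im}.png"),cv2.COLOR_BGR2HSV)
    m=((hsv[:,:,1]<50)&(hsv[:,:,2]>195)).astype(np.uint8);k=np.zeros_like(m);k[180:260,340:400]=m[180:260,340:400]
    cs,_=cv2.findContours(k,cv2.RETR_EXTERNAL,cv2.CHAIN_APPROX_NONE);c=max(cs,key=cv2.contourArea)
    r=cv2.minAreaRect((ray("scene",c[:,0],.058)[:,:2]*1000).astype(np.float32));print(im,np.round(r[0],1),np.round(r[1],1),round(r[2],1))
E
```

```text
clock: 7.82
tcp_pos: [0.5389, 0.2421, 0.2007]
ee_rot: [-90.0, -0.1, 27.1]
force: [-0.2, -0.5, 0.2]
gripper_width: 0.0302
clock: 8.32
tcp_pos: [0.5383, 0.2419, 0.1937]
ee_rot: [-90.0, 0.0, 27.1]
force: [-0.0, -0.0, -0.2]
gripper_width: 0.0297
scene0 [570.2 175.8] [56.4 36.3] 26.6
s1 [568.3 183.3] [56.5 36.5] 26.4
```

View pics/st1.png

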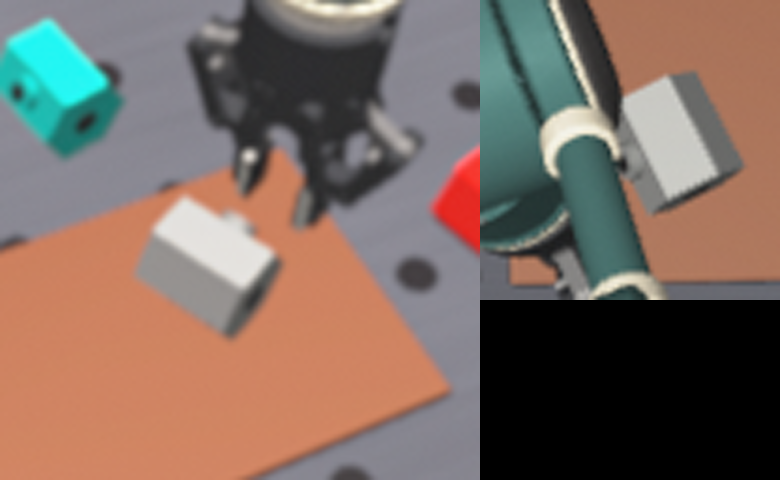

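Picture: the body is flat, boss at scene crop (232,222), fingers free beyond it on the boss side. It shifted about 7.5 mm towards the boss side in the drop. I continue the touch-down.

```bash
python3 -m jog '{"offset":[[0,2,0],[0,4,0],[0,6,0],[0,8,0],[0,9,0],[0,10,0]],"roll":[0,0,0,0,0,0],"jaw":[-0.3,-0.3,-0.3,-0.3,-0.3,-0.3]}';python3 -m jog '{"offset":[[0,1,0],[0,2,0]],"roll":[0,0],"jaw":[-0.3,-0.3]}'
```

```text
clock: 9.18
tcp_pos: [0.5383, 0.242, 0.1836]
ee_rot: [-90.0, 0.0, 27.1]
force: [0.2, 0.0, 0.4]
gripper_width: 0.0297
clock: 9.43
tcp_pos: [0.5384, 0.242, 0.1817]
ee_rot: [-90.0, -0.0, 27.1]
force: [-0.1, -1.0, -0.3]
gripper_width: 0.0298
```

```bash
python3 -m jog '{"offset":[[0,1,0],[0,2,0]],"roll":[0,0],"jaw":[-0.3,-0.3]}';python3 -m jog '{"offset":[[0,1,0],[0,2,0]],"roll":[0,0],"jaw":[-0.3,-0.3]}'
```

```text
clock: 9.68
tcp_pos: [0.5385, 0.242, 0.181]
ee_rot: [-90.0, 0.0, 27.1]
force: [-5.6, -0.3, 13.5]
gripper_width: 0.0304
clock: 9.93
tcp_pos: [0.5386, 0.2421, 0.1809]
ee_rot: [-90.0, 0.0, 27.1]
force: [-10.0, -4.1, 26.3]
gripper_width: 0.0298
```

Contact at TCP z ≈ 0.181, which puts the tips at 173 mm as nominal. Now I move up and in horizontally around the boss, then close.

```bash
python3 -m jog '{"offset":[[0,-20,0],[0,-41,0],[2,-41,-15],[2,-41,-28],[2,-41,-33],[2,-41,-33],[2,-41,-33]],"roll":[0,0,0,0,0,0,0],"jaw":[-0.3,-0.3,-0.3,-0.3,-0.3,-0.3,-0.3]}'; python3 -m jog '{"offset":[[0,0,0],[0,0,0],[0,0,0],[0,0,0]],"roll":[0,0,0,0],"jaw":[-1,-1,-1,-1]}' 25; python3 look.py b1
```

```text
clock: 10.8
tcp_pos: [0.5549, 0.2134, 0.2181]
ee_rot: [-90.0, 0.1, 27.1]
force: [-0.1, 0.3, -0.6]
gripper_width: 0.0298
clock: 11.3
tcp_pos: [0.5548, 0.2136, 0.2185]
ee_rot: [-90.0, 0.0, 27.1]
force: [-1.6, -0.5, -0.8]
gripper_width: 0.0171
area [355 198  34  36 685] c [371.4 214.5] hist [ 11  21  15 253  28  13  15  14  23 289   3   0]
```

View pics/b1.png

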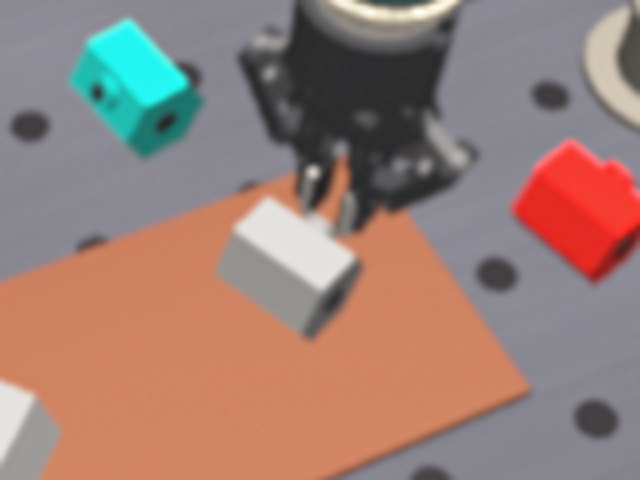

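The fingers are at the boss (crop about (325,222)), but the width is 17 mm rather than 20, so they pinch only a chord. I'll check the body position from the saved top picture.

```bash
python3 - <<'E'
from h import *
for im,n in (("top0","top"),("t1","top")):
    hsv=cv2.cvtColor(cv2.imread(f"pics/{im}.png"),cv2.COLOR_BGR2HSV)
    m=((hsv[:,:,1]<50)&(hsv[:,:,2]>150)).astype(np.uint8);k=np.zeros_like(m);k[146:190,279:312]=m[146:190,279:312]
    cs,_=cv2.findContours(k,cv2.RETR_EXTERNAL,cv2.CHAIN_APPROX_NONE);c=max(cs,key=cv2.contourArea)
    p=ray(n,c[:,0],.058)[:,:2]*1000; a=np.radians(27.1)
    q=p@np.array([[np.cos(a),-np.sin(a)],[np.sin(a),np.cos(a)]])
    print(im,"bx",np.percentile(q[:,0],[1,99]).round(1),"by",np.percentile(q[:,1],[1,99]).round(1))
print("tcp in b", (np.array([554.8,213.6])@np.array([[np.cos(a),-np.sin(a)],[np.sin(a),np.cos(a)]])).round(1))
E
```

```text
top0 bx [561.  617.9] by [-120.5  -91.6]
t1 bx [562.7 619.7] by [-112.7  -83.8]
tcp in b [591.2 -62.6]
```

```bash
python3 -m jog '{"offset":[[0,0,0],[0,0,0],[0,0,-2],[0,0,-4],[0,0,-4]],"roll":[0,0,0,0,0],"jaw":[-0.3,-0.3,-0.3,-0.3,-0.3]}'; python3 -m jog '{"offset":[[0,0,0],[0,0,0],[0,0,0],[0,0,0]],"roll":[0,0,0,0],"jaw":[-1,-1,-1,-1]}' 25; python3 look.py b2
```

```text
clock: 11.98
tcp_pos: [0.5571, 0.2097, 0.2187]
ee_rot: [-90.0, -0.0, 27.1]
force: [-0.8, 0.4, 0.4]
gripper_width: 0.03
clock: 12.48
tcp_pos: [0.557, 0.2099, 0.2188]
ee_rot: [-90.0, 0.0, 27.1]
force: [-1.6, -0.3, 2.3]
gripper_width: 0.0176
area [355 199  34  35 689] c [371.5 214.4] hist [ 10  24  12 253  32  17  13  20  23 282   3   0]
```

```bash
python3 -m jog '{"offset":[[0,0,0],[0,0,0],[0,0,6],[0,6,6],[0,6,4],[0,6,4]],"roll":[0,0,0,0,0,0],"jaw":[-0.3,-0.3,-0.3,-0.3,-0.3,-0.3]}'; python3 -m jog '{"offset":[[0,0,0],[0,0,0],[0,0,0],[0,0,0]],"roll":[0,0,0,0],"jaw":[-1,-1,-1,-1]}' 25; python3 look.py b3
```

```text
clock: 13.28
tcp_pos: [0.5551, 0.2133, 0.2124]
ee_rot: [-90.0, 0.0, 27.1]
force: [-1.0, -0.2, 0.1]
gripper_width: 0.0299
clock: 13.78
tcp_pos: [0.5552, 0.2134, 0.2128]
ee_rot: [-90.0, -0.0, 27.1]
force: [-1.0, -0.5, 0.2]
gripper_width: 0.0176
area [355 200  34  34 683] c [371.5 214.4] hist [  9  21  11 255  29  14  17  19  21 285   2   0]
```

The width reading stays near 17.6 mm at all three positions, so this is probably a genuine pinch with contact compliance. I'll regrip slightly higher so the fingertips clear the face after turning, then lift.

```bash
python3 -m jog '{"offset":[[0,0,0],[0,-3,1],[0,-5,0],[0,-5,-3],[0,-5,-3]],"roll":[0,0,0,0,0],"jaw":[-0.3,-0.3,-0.3,-0.3,-0.3]}' >/dev/null; python3 -m jog '{"offset":[[0,0,0],[0,0,0],[0,0,0],[0,0,0],[0,-6,-1],[0,-12,-3],[0,-18,-6],[0,-22,-10],[0,-22,-10]],"roll":[0,0,0,0,0,0,0,0,0],"jaw":[-1,-1,-1,-1,-1,-1,-1,-1,-1]}' 25; python3 look.py c1
```

```text
clock: 15.58
tcp_pos: [0.5615, 0.2016, 0.2403]
ee_rot: [-90.0, -0.1, 27.1]
force: [0.4, -0.1, -4.2]
gripper_width: 0.0179
area [ 340  180   49   52 1281] c [363.4 202.7] hist [ 25 245 163 410  21  21  23  17  22  72 262   0]
```

View pics/c1.png

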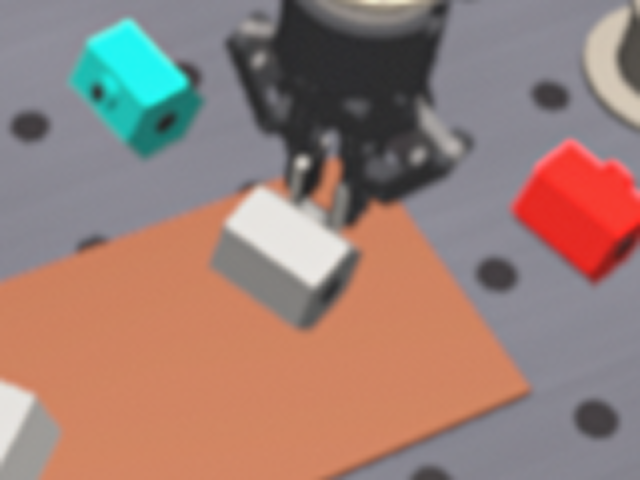

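It hangs by the boss and has turned perhaps 10–15° before sticking on friction. I'll drop the grip to 20 N and jerk it up and towards -y, with a slow return, so inertia adds to gravity and ratchets it round.

```bash
python3 -m jog '{"offset":[[0,0,0],[0,-30,-25],[0,-30,-25],[0,-20,-18],[0,-12,-10],[0,-6,-4],[0,0,0]],"roll":[0,0,0,0,0,0,0],"jaw":[-1,-1,-1,-1,-1,-1,-1]}' 20; python3 look.py c2;python3 -m jog '{"offset":[[0,-30,-25],[0,-30,-25],[0,-20,-18],[0,-12,-10],[0,-6,-4],[0,0,0]],"roll":[0,0,0,0,0,0],"jaw":[-1,-1,-1,-1,-1,-1]}' 20; python3 look.py c3
```

```text
clock: 16.5
tcp_pos: [0.5603, 0.2027, 0.2384]
ee_rot: [-90.0, 0.1, 27.2]
force: [-0.1, 0.1, -2.4]
gripper_width: 0.0181
area [357 189  34  37 612] c [373.6 209. ] hist [ 26  34  25  24  28  26  23  30  83 313   0   0]
clock: 17.3
tcp_pos: [0.5603, 0.2026, 0.2384]
ee_rot: [-90.0, 0.1, 27.2]
force: [0.4, 0.2, -3.1]
gripper_width: 0.018
area [ 340  180   53   46 1161] c [364.8 200.7] hist [ 27  45 147 425  28  29  32 320  80  28   0   0]
```

View pics/c3.png

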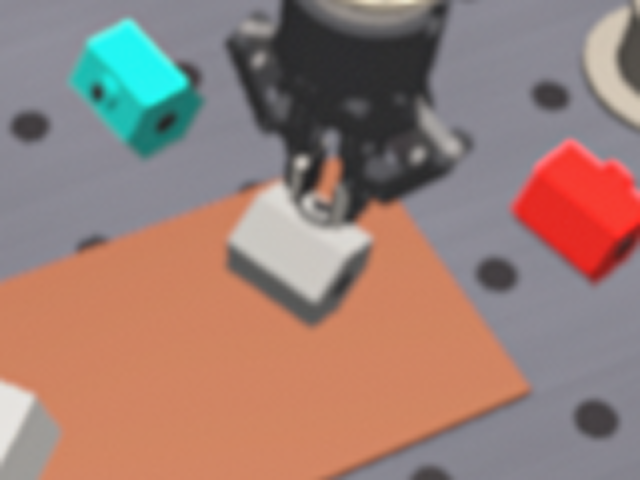

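It works: the body is now turned well past half way, with the boss end facing mostly up at crop (322,208). One more jerk, then I check the shading.

```bash
python3 -m jog '{"offset":[[0,-30,-25],[0,-30,-25],[0,-20,-18],[0,-12,-10],[0,-6,-4],[0,0,0]],"roll":[0,0,0,0,0,0],"jaw":[-1,-1,-1,-1,-1,-1]}' 20; python3 look.py c4
```

```text
clock: 18.1
tcp_pos: [0.5603, 0.2027, 0.2384]
ee_rot: [-90.0, 0.1, 27.2]
force: [0.2, 0.5, -2.7]
gripper_width: 0.0181
area [ 340  180   53   46 1171] c [365.1 200.7] hist [ 30  47 163 407  35  30 308  54  38  59   0   0]
```

View pics/c4.png

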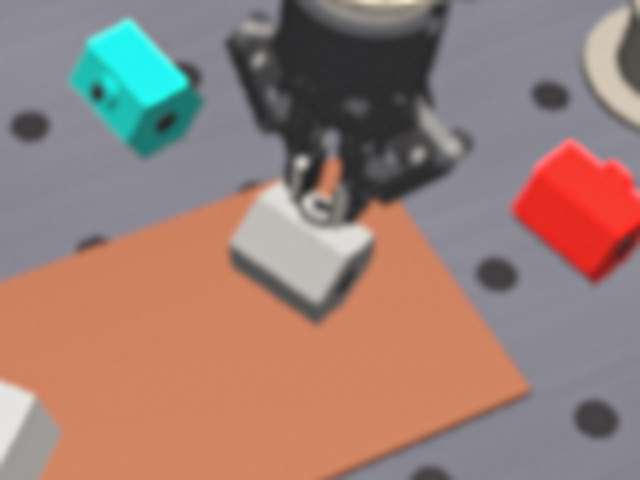

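Almost there, with a few degrees remaining. Lowering will press the +y bottom edge first, which finishes the turn.

```bash
python3 -m jog '{"offset":[[0,2,0],[0,4,0],[0,5,0],[0,6,0]],"roll":[0,0,0,0],"jaw":[-1,-1,-1,-1]}' 20;python3 look.py d1; python3 -m jog '{"offset":[[0,1,0],[0,2,0]],"roll":[0,0],"jaw":[-1,-1]}' 20;python3 look.py d2
```

```text
clock: 18.65
tcp_pos: [0.5615, 0.2018, 0.2357]
ee_rot: [-90.0, -0.0, 27.1]
force: [-6.0, -2.5, 11.7]
gripper_width: 0.0179
area [358 190  35  37 639] c [374.5 210.4] hist [ 25  40  34  23  32  32 310  45  38  60   0   0]
clock: 18.95
tcp_pos: [0.5617, 0.202, 0.2355]
ee_rot: [-90.0, -0.1, 27.1]
force: [-10.0, -2.6, 22.1]
gripper_width: 0.0179
area [358 190  35  38 640] c [374.6 210.6] hist [ 20  46  35  21  35  27 313  45  39  59   0   0]
```

It's in contact, and the remaining tilt is well inside the stable range. Release and go straight up.

```bash
python3 -m jog '{"offset":[[0,-3,0],[0,-3,0],[0,-3,0],[0,-3,0],[0,-40,0],[0,-80,0],[0,-120,0],[0,-120,60],[0,-120,100],[0,-120,100]],"roll":[0,0,0,0,0,0,0,0,0,0],"jaw":[-0.6,-0.3,-0.2,0,0,0,0,0,0,0]}' 20;python3 -m jog '{"offset":[[0,-40,60],[0,-40,120],[0,-40,120],[0,-40,120]],"roll":[0,0,0,0],"jaw":[0,0,0,0]}'; python3 - <<'E'
from h import *
s=robot.get_image("scene")[:,:,::-1].copy();t=robot.get_image("top")[:,:,::-1].copy();cv2.imwrite("pics/t2.png",t)
a=cv2.resize(s[180:290,260:420],(400,275),interpolation=cv2.INTER_CUBIC);b=cv2.resize(t[105:215,240:440],(400,220),interpolation=cv2.INTER_CUBIC)
o=np.zeros((275,800,3),np.uint8);o[:,:400]=a;o[:220,400:]=b;cv2.imwrite("pics/e1.png",o)
hsv=cv2.cvtColor(t,cv2.COLOR_BGR2HSV)
for r0,r1,c0,c1 in((140,195,270,330),(120,175,360,412)):
    m=((hsv[:,:,1]<60)&(hsv[:,:,2]>150)).astype(np.uint8);k=np.zeros_like(m);k[r0:r1,c0:c1]=m[r0:r1,c0:c1]
    cs,_=cv2.findContours(k,cv2.RETR_EXTERNAL,cv2.CHAIN_APPROX_NONE);c=max(cs,key=cv2.contourArea)
    r=cv2.minAreaRect((ray("top",c[:,0],.058)[:,:2]*1000).astype(np.float32));print(np.round(r[0],1),np.round(r[1],1),round(r[2],1))
E
```

```text
clock: 20.25
tcp_pos: [0.5143, 0.293, 0.3516]
ee_rot: [-90.0, -0.0, 27.3]
force: [-0.5, 0.1, -0.2]
gripper_width: 0.0429
clock: 20.75
tcp_pos: [0.461, 0.3975, 0.391]
ee_rot: [-90.1, 0.1, 27.2]
force: [0.7, -0.5, 0.1]
gripper_width: 0.0426
[571.9 182.7] [58.  30.6] 26.1
[612.8  -8.4] [29.5 57.5] 43.1
```

View pics/e1.png

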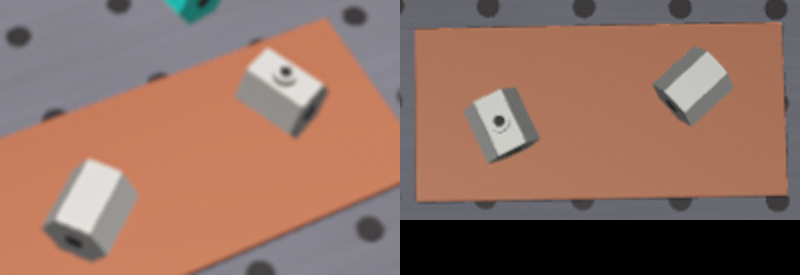

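Both views show the boss up: at crop (287,70) in the scene view and (498,121), mid-face, in the top view. The body is flat on the plate, the plain body hasn't moved, and the arm is clear. Handing in.

```bash
python3 -c "
from plant import robot
print(robot.job_done())"
```

```text
the job is handed in; nothing more can be done
None
```

The ported body now lies flat on the copper plate with its boss pointing up. I handed the job in at about 21 s, and no verdict was reported.

**How it was done:** I pinched the boss from its two sides, lifted the body about 20 mm (briefly about 50 mm during the jerks) and turned it with three short jerks up and away from the boss side. I then lowered it and let go.

**Last checks:**
- **Ported body:** its top face measures 58.0 x 30.6 mm (nominal 58 x 28.9) at about (0.572, 0.183), inside the plate. The boss is in the middle of that face in both views.
- **Plain body:** it is within 0.5 mm of where it was measured at the start.
- **Robot:** the arm is clear and the tool force is near zero.

**What failed or disagreed:**
- **First attempt:** pinching the body by its ends off-centre did not turn it. It dropped about 15 mm back onto the plate and slid about 8 mm.
- **Boss width:** the gripper read about 17–18 mm on the 20 mm boss. I did not resolve why, but the grip held.
- **Final angle:** the last few degrees happened on release. I judged the final angle only from the pictures.

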